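# Point out the dish to count and light the counter

### The job

Show the student the next dish to count: hold the fingertips just above the lid of the dish with the blue tape, within about 4 cm of it, for three seconds. Then press the green lamp key of the colony counter fully down and release it, and point in the same way at the middle of the counter's round white plate, still pointing at it when you finish. Apart from the key, touch neither the dishes, the counter nor the other things on the table, and do not bring the fingers low over the other two dishes.

Things in the scene. Friction and masses are not known exactly. Their poses are not given: they have to be found in the camera images.
- dish_blue_top (a point): small round petri dish with clear lid and tan agar, 60 mm diameter, 16 mm high, standing loose on the table, a blue tape strip 22 mm wide across its lid. This point is the centre of the lid's top, 16 mm above the table; its z axis points up
- dish_red_top (a point): small round petri dish with clear lid and tan agar, 60 mm diameter, 16 mm high, standing loose on the table, a red tape strip 22 mm wide across its lid. This point is the centre of the lid's top, 16 mm above the table; its z axis points up
- dish_yellow_top (a point): small round petri dish with clear lid and tan agar, 60 mm diameter, 16 mm high, standing loose on the table, a yellow tape strip 22 mm wide across its lid. This point is the centre of the lid's top, 16 mm above the table; its z axis points up
- plate_top (a point): centre of the top of the colony counter's round white illuminated plate, 104 mm diameter, 56 mm above the table. The counter is a fixed white box 240 mm (x) by 220 mm (y) by 50 mm high, standing on the table; this point lies 45 mm behind the box's centre along the counter's own x axis (away from the key edge); its z axis points up and its x, y axes are those of the counter
- key_top (a point): centre of the top of the counter's green round lamp key, a spring push button 28 mm in diameter in a grey round housing 44 mm in diameter. Released, its top is 72 mm above the table and 10 mm above the housing's rim; it goes straight down 6 mm and full travel takes 4 N. The key lies 130 mm from the plate's centre along the counter's -x axis (towards the robot side) and 45 mm along its +y; its z axis points up
- key (a joint): travel of the lamp key in m: 0 released, 0.006 fully pressed down; a spring brings it back. It counts as pressed beyond 0.0045
- pen: black marker pen with grey cap, 130 mm long, 16 mm diameter, lying loose along its own x axis; origin on the table under its middle
- bottle: small amber jar with white cap, 52 mm diameter, 85 mm high, standing loose; origin at the centre of its underside
Not all that is in view belongs to the job. What is shaped like the part that bears dish_blue_top but purple is not meant.

How it is judged:
By the outcome, as a careful person would: the job done as asked, in the order asked, and still so for the second after the job is handed in, with the robot touching nothing.
It also fails if it takes over 58 s, if anything falls off the work surface, if the arm or the gripper's body presses on something with over 40 N, if the wrist force passes 120 N, or if a joint passes its speed limit or range.

### The arm

A 6-joint arm with a two-finger parallel gripper is mounted at the origin on the work surface. World frame = base frame: x ahead of the robot, y to its left, z up, the work surface at z = 0. Lengths are in m, angles in rad, forces in N, time in s.
With the tool pointing down it reaches from about 0.275 to 0.975 m from the base axis. Payload 8.4 kg.
Tool frame: the origin (TCP) lies at the very end of the fingers, on their centre line; the grasp point (between the pads) lies 19 mm behind it; z points along the fingers, y is the direction in which the jaws open and shut (so a half turn about z gives the same grasp; the last joint's range is limited). The gripper opens to 92 mm and grips with 3 to 60 N. Pads are 20 mm wide; open, the fingers measure 128 mm over their backs; the gripper's body (75 mm by 189 mm) begins 69 mm behind the grasp point.
Start: joints at [1.286, 0.353, 1.633, -0, 1.155, -0.002], TCP at [0.174, 0.6, 0.215] pointing down, gripper open.
Joint ranges: [-2.63, 2.63], [-0.92, 2.1], [0.06, 2.66], [-1.3, 4.44], [0, 2.69], [-3.02, 3.02]. Speed limits (rad/s): [2.22, 2.22, 2.79, 3.14, 3.14, 3.14].

### API

Orientations are given as a rotation vector (axis times angle).
In Python, from cell import bot, optics, finish_job gives the robot as it stands.
- The arm moves only by the shell command python3 -m pendant 'ROWS' [FORCE]. ROWS is JSON, a list of rows, each an object with "claw": the opening, from -1 (shut) to 1 (fully open); "xyz": the shift along the tool's x, y, z in mm, a list of three; "twist": the turn, a rotation vector about the tool's x, y, z in degrees, a list of three. In form: [{"claw": claw, "xyz": [x, y, z], "twist": [wx, wy, wz]}, ...]. A call has 1 to 5 rows; each row shifts and turns the pose as measured when the row begins, along the tool's axes as they then stand; what a row does not reach is not made up. A row lasts 1/10 s, in which the tool goes at most 50 mm and 8.59 degrees, less where a joint would pass 70% of its speed; a pose out of reach is approached as far as the arm can. A call is refused whole if a number of a shift passes 50 or a number of a turn 8.59, either way. A call with a gripper value outside its range is refused whole. The fingers move at their own pace and stop on an object; FORCE is the grip in N (left out, the last holds). Time passes only in rows, so rows that do not move let the fingers close. It gives the time, the measured TCP pose, the force and the opening at its end, in the units of the state.
- bot.sense(): the state, without advancing time (a new reading comes with each control period).
- optics.get_image(name): name is "scene" or "top" or "wrist"; returns the picture (384x512x3 uint8, red, green, blue); there is no depth.
- optics.camera_model(name): a dict with "K" (3x3 intrinsics, pixels), "distortion" ([k1, k2, p1, p2, k3] as OpenCV has them; the pictures are not rectified), "rvec" (rotation vector, rad) and "tvec" (3), from world to camera coordinates, as OpenCV has them; the wrist camera has in their place "mount" (4x4, takes a point from camera to tool coordinates, whose origin is the TCP and whose axes are the flange's). Camera axes: x right, y down, z forward; pixel columns grow to the right and rows downward; lengths in m; the calibration is good to about 2 mm. A picture is of the moment at which its call begins: read the wrist's pose just before it. camera_model takes no time and is no camera call.
- finish_job(): hands the job in, once; it reports no verdict.
The state is a dict: "t": time; "joint_positions": joint angles; "dq": joint speeds; "joint_torque": joint torques, N m; "ee_pos": TCP position; "eef_rot": TCP orientation; "contact_force": force on the tool from outside, world axes, zero at the start; "torque": the same for the moment, N m; "width": finger opening in m.
Only numpy, scipy, OpenCV 4.12 (cv2) and the standard library are available. Lean on these libraries where they do the work, as an engineer would, in place of code of your own. Each camera call takes 0.05 s, during which the arm holds its last target. There are 200 camera calls.

## Working session

There is one attempt and no reset: what is moved stays moved. The work goes in short steps, Python scripts to look and compute and a shell command to move; the robot and the scene stay as the last step left them, time stands still between calls to the robot, and variables do not carry over. Pictures are saved under pics/ and viewed, about 8 in all and at most 12, crops included, and the job is handed in when it is done.

```bash
mkdir -p pics; cat > h.py <<'E'
import numpy as np, cv2
from cell import bot, optics
def ray(name,uv,pose=None):
    m=optics.camera_model(name); K=np.array(m["K"]); d=np.array(m["distortion"],float)
    p=cv2.undistortPoints(np.array(uv,float).reshape(-1,1,2),K,d).reshape(-1,2)
    v=np.c_[p,np.ones(len(p))]
    if "rvec" in m:
        R=cv2.Rodrigues(np.array(m["rvec"],float))[0]; t=np.array(m["tvec"],float).ravel()
        return -R.T@t, v@R
    M=np.array(m["mount"]); T=np.eye(4); T[:3,:3]=cv2.Rodrigues(np.array(pose[1],float))[0]; T[:3,3]=pose[0]
    T=T@M; return T[:3,3], v@T[:3,:3].T
def onz(name,uv,z,pose=None):
    c,v=ray(name,uv,pose); return c+v*((z-c[2])/v[:,2])[:,None]
def snap(name,f):
    s=bot.sense(); im=optics.get_image(name); cv2.imwrite(f"pics/{f}.png",im[:,:,::-1]); return im,(s["ee_pos"],s["eef_rot"])
E
python3 - <<'E'
from h import *
np.set_printoptions(precision=4,suppress=True)
s=bot.sense(); print(s)
for n in("top","scene"): snap(n,n+"0")
for n in("top","scene","wrist"): print(n, optics.camera_model(n))
E
```

```text
{'t': 0.0, 'joint_positions': array([ 1.2856,  0.3536,  1.6341, -0.    ,  1.1552, -0.0024]), 'dq': array([ 0.0012, -0.0009,  0.0023,  0.0012,  0.0013,  0.0005]), 'joint_torque': array([ -0.0013, -59.3861, -33.4211,   0.0697,   0.0236,  -0.0001]), 'ee_pos': array([0.1743, 0.5997, 0.2139]), 'eef_rot': array([-0.4428, -3.11  ,  0.0021]), 'contact_force': array([0.9669, 0.2323, 0.3659]), 'torque': array([-0.0367,  0.0237,  0.0479]), 'width': 0.0918963807384711}
top {'K': array([[474.5876,   0.    , 263.5748],
       [  0.    , 474.5876, 187.1417],
       [  0.    ,   0.    ,   1.    ]]), 'distortion': array([0.0345, 0.    , 0.    , 0.    , 0.    ]), 'rvec': array([ 2.2163, -2.1751,  0.0167]), 'tvec': array([0.011 , 0.6176, 1.0468])}
scene {'K': array([[379.5894,   0.    , 261.2212],
       [  0.    , 379.5894, 192.5545],
       [  0.    ,   0.    ,   1.    ]]), 'distortion': array([-0.1124,  0.    ,  0.    ,  0.    ,  0.    ]), 'rvec': array([ 0.9908,  2.5341, -0.9347]), 'tvec': array([ 0.4567, -0.3003,  1.381 ])}
wrist {'K': array([[342.1714,   0.    , 253.7703],
       [  0.    , 342.1714, 191.202 ],
       [  0.    ,   0.    ,   1.    ]]), 'distortion': array([-0.0149,  0.    ,  0.    ,  0.    ,  0.    ]), 'mount': array([[-0.0001, -0.9689, -0.2475,  0.0697],
       [ 1.    , -0.0003,  0.0008, -0.0005],
       [-0.0009, -0.2475,  0.9689, -0.1698],
       [ 0.    ,  0.    ,  0.    ,  1.    ]])}
```

View pics/top0.png

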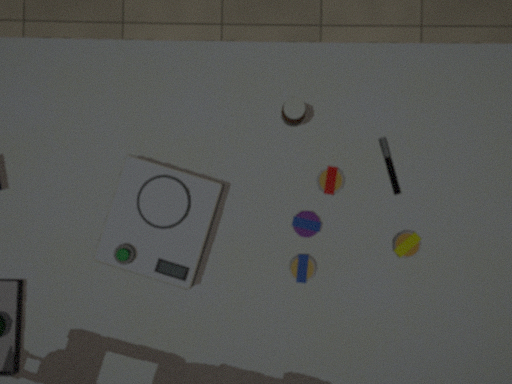

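View pics/scene0.png

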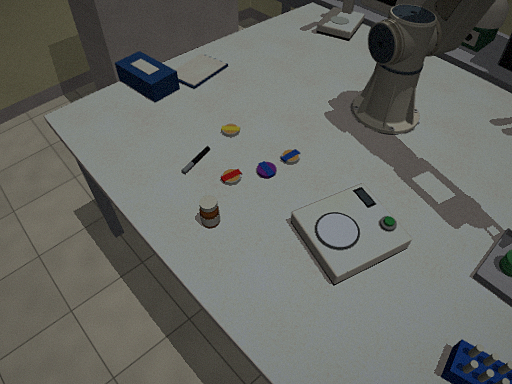

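The top view shows the blue-tape dish with tan agar at (302,268), the purple decoy at (307,223), red at (331,180) and yellow at (406,243). The plate is at (164,201) and the green key at (124,254). The scene view agrees: blue dish at (290,156), plate at (337,230), key at (388,223). There are also decoy devices at the far left of the top view.

```bash
cat > meas.py <<'E'
from h import *
np.set_printoptions(precision=4,suppress=True)
def blob(im,lo,hi,box):
    h=cv2.cvtColor(im,cv2.COLOR_RGB2HSV); m=cv2.inRange(h,lo,hi); k=np.zeros_like(m); x0,y0,x1,y1=box; k[y0:y1,x0:x1]=m[y0:y1,x0:x1]
    n,l,s,c=cv2.connectedComponentsWithStats(k); 
    i=1+np.argmax(s[1:,4]); return c[i],s[i]
top=cv2.imread("pics/top0.png")[:,:,::-1].copy(); sc=cv2.imread("pics/scene0.png")[:,:,::-1].copy()
S=60
P={}
for nm,z,bt,bs,lo,hi in [("blue",.016,(285,250,322,285),(276,145,305,170),(5,60,30),(125,255,255)),
  ("purple",.016,(290,207,325,240),(255,158,278,181),(105,70,30),(170,255,255)),
  ("red",.016,(315,163,348,198),(218,167,244,187),(0,60,30),(30,255,255)),
  ("yellow",.016,(390,228,424,260),(218,121,243,138),(8,60,30),(40,255,255)),
  ("key",.072,(112,243,136,266),(378,214,400,232),(45,90,20),(85,255,255))]:
    for cam,im,b in(("top",top,bt),("scene",sc,bs)):
        c,s=blob(im,lo,hi,b); p=onz(cam,[c],z)[0]; P[nm,cam]=p; print(nm,cam,c,s[2:],p)
# plate: dark ring in top
g=cv2.cvtColor(top,cv2.COLOR_RGB2GRAY)
for cam,im,(x0,y0,x1,y1) in(("top",top,(130,168,197,236)),("scene",sc,(308,206,366,256))):
    g=cv2.cvtColor(im,cv2.COLOR_RGB2GRAY)[y0:y1,x0:x1]; bg=cv2.GaussianBlur(g,(0,0),8).astype(int)
    m=((bg-g)>12).astype(np.uint8); n,l,s,c=cv2.connectedComponentsWithStats(m,connectivity=8); i=1+np.argmax(s[1:,2]*s[1:,3])
    pts=np.argwhere(l==i)[:,::-1].astype(np.float32); e=cv2.fitEllipse(cv2.convexHull(pts)); ctr=np.array(e[0])+[x0,y0]
    p=onz(cam,[ctr],.056)[0]; P["plate",cam]=p; print("plate",cam,ctr,e[1],p)
for cam in("top","scene"):
    d=P["plate",cam]-P["key",cam]; L=np.hypot(*d[:2]); print(cam,"plate-key",L,"expect",np.hypot(130,45), "yaw",np.degrees(np.arctan2(d[1],d[0])-np.arctan2(-45,130)))
E
python3 meas.py
python3 - <<'E'
import cv2
im=cv2.imread("pics/top0.png")[140:290,90:430]
cv2.imwrite("pics/crop0.png",cv2.convertScaleAbs(cv2.resize(im,None,fx=2.3,fy=2.3,interpolation=cv2.INTER_CUBIC),alpha=1.6))
E
```

```text
blue top [301.8694 267.9572] [ 23  29 444] [ 0.441  -0.0651  0.016 ]
blue scene [290.0473 155.    ] [ 19  14 169] [ 0.4425 -0.0612  0.016 ]
purple top [306.2428 223.5525] [ 29  26 552] [ 0.5385 -0.0732  0.016 ]
purple scene [266.083  169.2727] [ 19  18 253] [ 0.5419 -0.0665  0.016 ]
red top [330.3199 179.9441] [ 23  29 447] [ 0.6357 -0.1248  0.016 ]
red scene [231.0565 174.7966] [ 21  14 177] [ 0.6356 -0.1207  0.016 ]
yellow top [406.8104 244.2302] [ 28  26 517] [ 0.4979 -0.2933  0.016 ]
yellow scene [230.0942 128.2246] [ 19  10 138] [ 0.4985 -0.2898  0.016 ]
key top [122.5854 254.2683] [ 13  13 123] [0.4693 0.3136 0.072 ]
key scene [388.8095 220.869 ] [11 10 84] [0.473  0.3187 0.072 ]
plate top [163.3805 201.408 ] (54.15273666381836, 54.712425231933594) [0.5813 0.235  0.056 ]
plate scene [337.0716 230.7379] (37.476985931396484, 45.70629119873047) [0.5852 0.2412 0.056 ]
top plate-key 0.13684058339342475 expect 137.56816492197603 yaw -15.976579615610348
scene plate-key 0.13626996956160317 expect 137.56816492197603 yaw -15.544259042041586
```

The two cameras agree to within about 5 mm, and the key–plate distance comes out at 136.5 mm against 137.6 mm expected. I'll shut the jaws and travel at height towards the blue dish.

```bash
python3 -m pendant '[{"claw":-1,"xyz":[-29,-37,0],"twist":[0,0,0]},{"claw":-1,"xyz":[-29,-37,0],"twist":[0,0,0]},{"claw":-1,"xyz":[-29,-37,0],"twist":[0,0,0]},{"claw":-1,"xyz":[-29,-37,0],"twist":[0,0,0]},{"claw":-1,"xyz":[-29,-37,0],"twist":[0,0,0]}]' 10
python3 -m pendant '[{"claw":-1,"xyz":[-29,-37,0],"twist":[0,0,0]},{"claw":-1,"xyz":[-29,-37,0],"twist":[0,0,0]},{"claw":-1,"xyz":[-29,-37,0],"twist":[0,0,0]},{"claw":-1,"xyz":[-29,-37,0],"twist":[0,0,0]},{"claw":-1,"xyz":[-29,-37,0],"twist":[0,0,0]}]'
```

```text
t: 0.6
ee_pos: [0.2619, 0.3787, 0.2113]
eef_rot: [-0.432, -3.111, 0.003]
contact_force: [1.8, -0.5, -0.2]
width: 0.0539
t: 1.1
ee_pos: [0.3519, 0.1519, 0.2113]
eef_rot: [-0.427, -3.112, 0.003]
contact_force: [1.4, 0.5, 0.2]
width: 0.014
```

```bash
python3 -m pendant '[{"claw":-1,"xyz":[-29,-37,0],"twist":[0,0,0]},{"claw":-1,"xyz":[-29,-37,0],"twist":[0,0,0]},{"claw":-1,"xyz":[-29,-37,0],"twist":[0,0,0]},{"claw":-1,"xyz":[-29,-37,0],"twist":[0,0,0]},{"claw":-1,"xyz":[-14,-18,0],"twist":[0,0,0]}]'
python3 -m pendant '[{"claw":-1,"xyz":[0,0,0],"twist":[0,0,0]},{"claw":-1,"xyz":[0,0,0],"twist":[0,0,0]}]'
python3 - <<'E'
from h import *
im,p=snap("wrist","w1"); print(p,bot.sense()["width"])
E
```

```text
t: 1.6
ee_pos: [0.4339, -0.0542, 0.2121]
eef_rot: [0.43, 3.11, -0.003]
contact_force: [0.4, 0.4, 0.4]
width: 0.0009
t: 1.8
ee_pos: [0.4341, -0.0567, 0.2116]
eef_rot: [0.439, 3.11, -0.003]
contact_force: [0.0, 0.4, 1.2]
width: 0.0004
(array([ 0.43412006, -0.05666261,  0.2116248 ]), array([ 0.43888859,  3.10952066, -0.00318604])) 0.00043703800905082053
```

View pics/w1.png

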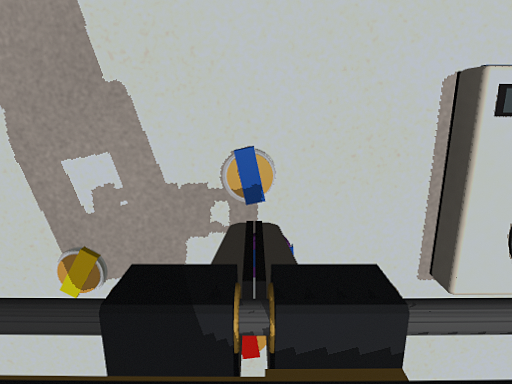

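The wrist view shows the blue dish clear at about (248,175), just ahead of the closed fingertips at (254,222). Yellow is at (80,272) and red lies behind the gripper. Next I compute its position from this view.

```bash
cat > tool.py <<'E'
from h import *
def delta(tgt):
    s=bot.sense(); R=cv2.Rodrigues(np.array(s["eef_rot"]))[0]; return (R.T@(np.array(tgt)-s["ee_pos"]))*1000
E
python3 - <<'E'
from tool import *
np.set_printoptions(precision=4,suppress=True)
im=cv2.imread("pics/w1.png")[:,:,::-1].copy(); s=bot.sense(); p=(s["ee_pos"],s["eef_rot"])
h=cv2.cvtColor(im,cv2.COLOR_RGB2HSV); m=cv2.inRange(h,(8,70,30),(125,255,255))
k=np.zeros_like(m); k[140:212,212:285]=m[140:212,212:285]
pts=cv2.findNonZero(k); (c,r)=cv2.minEnclosingCircle(pts); print(c,r,cv2.boundingRect(pts),k.sum()/255)
q=onz("wrist",[c,(c[0]+r,c[1]),(c[0],c[1]-r)],.016,p); print(q, np.linalg.norm(q[1:]-q[0],axis=1))
print("avg", delta([.4415,-.063,.036]), "wrist", delta([q[0,0],q[0,1],.036]))
E
```

```text
(249.257568359375, 175.34848022460938) 29.586240768432617 (227, 146, 46, 59) 1879.0
[[ 0.4385 -0.0633  0.016 ]
 [ 0.4474 -0.0323  0.016 ]
 [ 0.4076 -0.0543  0.016 ]] [0.0322 0.0322]
avg [ -8.6444  -4.0655 175.7046] wrist [ -5.8796  -5.1627 175.702 ]
```

Three views agree within about 3 mm, so the target is (0.440, -0.063), 20 mm above the lid.

```bash
python3 -m pendant '[{"claw":-1,"xyz":[-4,-3,30],"twist":[0,0,0]},{"claw":-1,"xyz":[-3,-2,40],"twist":[0,0,0]},{"claw":-1,"xyz":[0,0,40],"twist":[0,0,0]},{"claw":-1,"xyz":[0,0,30],"twist":[0,0,0]},{"claw":-1,"xyz":[0,0,10],"twist":[0,0,0]}]'
python3 -m pendant '[{"claw":-1,"xyz":[0,0,0],"twist":[0,0,0]}]'
python3 - <<'E'
from tool import *
print(delta([.440,-.063,.036]))
E
```

```text
t: 2.35
ee_pos: [0.4411, -0.057, 0.0603]
eef_rot: [0.424, 3.104, -0.001]
contact_force: [-0.6, 0.3, -0.3]
width: 0.0008
t: 2.45
ee_pos: [0.4399, -0.0557, 0.0595]
eef_rot: [0.422, 3.107, -0.001]
contact_force: [-0.4, 0.3, 0.1]
width: 0.0003
[-1.86835944 -6.97387576 23.50205683]
```

```bash
python3 -m pendant '[{"claw":-1,"xyz":[-1,-4,12],"twist":[0,0,0]},{"claw":-1,"xyz":[-1,-4,10],"twist":[0,0,0]},{"claw":-1,"xyz":[0,0,2],"twist":[0,0,0]},{"claw":-1,"xyz":[0,0,0],"twist":[0,0,0]}]'
python3 - <<'E'
from tool import *
print(delta([.440,-.063,.036])); snap("scene","s2"); snap("wrist","w2")
a=cv2.imread("pics/s2.png")[100:220,190:360]; b=cv2.imread("pics/w2.png")
cv2.imwrite("pics/c2.png",np.hstack([cv2.resize(a,(544,384)),cv2.resize(b[100:292,190:318],(256,384))]))
E
```

```text
t: 2.85
ee_pos: [0.4424, -0.0639, 0.037]
eef_rot: [0.418, 3.102, -0.001]
contact_force: [0.3, 0.1, -0.3]
width: 0.0006
[2.56515665 0.27552242 0.94334434]
```

View pics/c2.png

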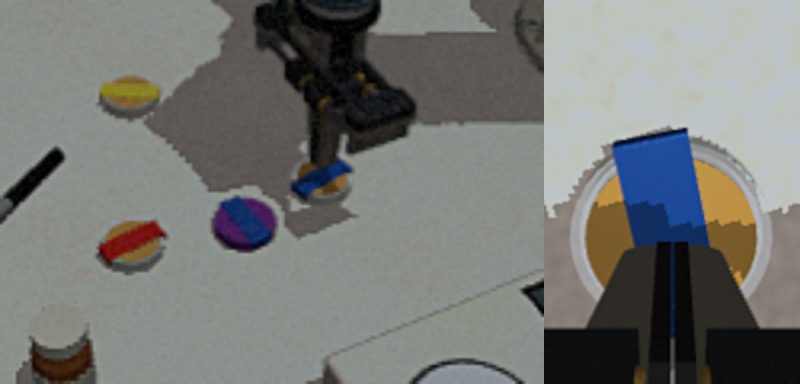

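The fingertips are just over the middle of the blue-tape lid in both views and clear of the purple dish. I'll hold for more than 3 s.

```bash
python3 -m pendant '[{"claw":-1,"xyz":[0,0,0],"twist":[0,0,0]},{"claw":-1,"xyz":[0,0,0],"twist":[0,0,0]},{"claw":-1,"xyz":[0,0,0],"twist":[0,0,0]},{"claw":-1,"xyz":[0,0,0],"twist":[0,0,0]},{"claw":-1,"xyz":[0,0,0],"twist":[0,0,0]}]' | head -2
python3 -m pendant '[{"claw":-1,"xyz":[0,0,0],"twist":[0,0,0]},{"claw":-1,"xyz":[0,0,0],"twist":[0,0,0]},{"claw":-1,"xyz":[0,0,0],"twist":[0,0,0]},{"claw":-1,"xyz":[0,0,0],"twist":[0,0,0]},{"claw":-1,"xyz":[0,0,0],"twist":[0,0,0]}]' | head -2
python3 -m pendant '[{"claw":-1,"xyz":[0,0,0],"twist":[0,0,0]},{"claw":-1,"xyz":[0,0,0],"twist":[0,0,0]},{"claw":-1,"xyz":[0,0,0],"twist":[0,0,0]},{"claw":-1,"xyz":[0,0,0],"twist":[0,0,0]},{"claw":-1,"xyz":[0,0,0],"twist":[0,0,0]}]' | head -2
```

```text
t: 3.45
ee_pos: [0.4434, -0.0641, 0.0384]
t: 3.95
ee_pos: [0.4433, -0.0641, 0.0384]
t: 4.45
ee_pos: [0.4433, -0.0641, 0.0383]
```

```bash
python3 -m pendant '[{"claw":-1,"xyz":[0,0,0],"twist":[0,0,0]},{"claw":-1,"xyz":[0,0,0],"twist":[0,0,0]},{"claw":-1,"xyz":[0,0,0],"twist":[0,0,0]},{"claw":-1,"xyz":[0,0,0],"twist":[0,0,0]},{"claw":-1,"xyz":[0,0,0],"twist":[0,0,0]}]' | head -2
python3 -m pendant '[{"claw":-1,"xyz":[0,0,0],"twist":[0,0,0]},{"claw":-1,"xyz":[0,0,0],"twist":[0,0,0]},{"claw":-1,"xyz":[0,0,0],"twist":[0,0,0]},{"claw":-1,"xyz":[0,0,0],"twist":[0,0,0]},{"claw":-1,"xyz":[0,0,0],"twist":[0,0,0]}]' | head -2
python3 -m pendant '[{"claw":-1,"xyz":[0,0,0],"twist":[0,0,0]},{"claw":-1,"xyz":[0,0,0],"twist":[0,0,0]},{"claw":-1,"xyz":[0,0,0],"twist":[0,0,0]},{"claw":-1,"xyz":[0,0,0],"twist":[0,0,0]},{"claw":-1,"xyz":[0,0,0],"twist":[0,0,0]}]' | head -2
python3 -m pendant '[{"claw":-1,"xyz":[0,0,0],"twist":[0,0,0]},{"claw":-1,"xyz":[0,0,0],"twist":[0,0,0]},{"claw":-1,"xyz":[0,0,0],"twist":[0,0,0]},{"claw":-1,"xyz":[0,0,0],"twist":[0,0,0]},{"claw":-1,"xyz":[0,0,0],"twist":[0,0,0]}]' | head -2
python3 -m pendant '[{"claw":-1,"xyz":[0,0,-30],"twist":[0,0,0]},{"claw":-1,"xyz":[0,0,-40],"twist":[0,0,0]},{"claw":-1,"xyz":[0,0,-40],"twist":[0,0,0]},{"claw":-1,"xyz":[0,0,-40],"twist":[0,0,0]},{"claw":-1,"xyz":[0,0,-10],"twist":[0,0,0]}]'
python3 - <<'E'
from tool import *
print(delta([.471,.316,.19]))
E
```

```text
t: 4.95
ee_pos: [0.4433, -0.0641, 0.0383]
t: 5.45
ee_pos: [0.4433, -0.0641, 0.0384]
t: 5.95
ee_pos: [0.4433, -0.0641, 0.0383]
t: 6.45
ee_pos: [0.4433, -0.0641, 0.0383]
t: 6.95
ee_pos: [0.4391, -0.0634, 0.2019]
eef_rot: [0.419, 3.106, -0.001]
contact_force: [-0.5, 0.2, -0.6]
width: 0.0005
[ 69.94039397 374.23406844  11.52268094]
```

I held there for 3.6 s (t 2.85 to 6.45). Next, over to the key at height.

```bash
python3 -m pendant '[{"claw":-1,"xyz":[9,46,0],"twist":[0,0,0]},{"claw":-1,"xyz":[9,46,0],"twist":[0,0,0]},{"claw":-1,"xyz":[9,46,0],"twist":[0,0,0]},{"claw":-1,"xyz":[9,46,0],"twist":[0,0,0]},{"claw":-1,"xyz":[9,46,0],"twist":[0,0,0]}]' | head -2
python3 -m pendant '[{"claw":-1,"xyz":[9,46,0],"twist":[0,0,0]},{"claw":-1,"xyz":[9,46,0],"twist":[0,0,0]},{"claw":-1,"xyz":[9,40,0],"twist":[0,0,0]},{"claw":-1,"xyz":[0,10,0],"twist":[0,0,0]},{"claw":-1,"xyz":[0,0,0],"twist":[0,0,0]}]'
python3 - <<'E'
from tool import *
print(delta([.471,.316,.19])); snap("wrist","w3")
E
```

```text
t: 7.45
ee_pos: [0.4591, 0.172, 0.2026]
t: 7.95
ee_pos: [0.47, 0.3266, 0.1975]
eef_rot: [0.428, 3.102, -0.006]
contact_force: [0.4, -0.0, -0.7]
width: 0.0006
[-3.78284654 -9.92875859  7.52504985]
```

View pics/w3.png

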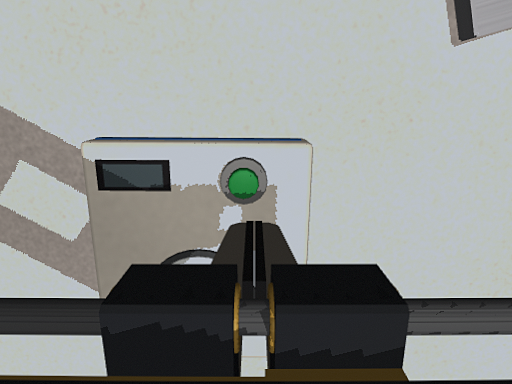

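The green key in its grey housing is clear at (243,182), ahead of the fingertips, with the plate partly hidden behind the gripper.

```bash
python3 - <<'E'
from tool import *
np.set_printoptions(precision=4,suppress=True)
im,p=snap("wrist","w4"); print(p)
h=cv2.cvtColor(im,cv2.COLOR_RGB2HSV); m=cv2.inRange(h,(45,90,20),(85,255,255)); m[:, :200]=0;m[:,290:]=0;m[215:]=0
pts=cv2.findNonZero(m); e=cv2.fitEllipse(cv2.convexHull(pts)); print(e)
c=e[0]; q=onz("wrist",[c,(c[0]+e[1][0]/2,c[1])],.072,p); print(q,np.linalg.norm(q[1]-q[0]))
print(delta([q[0,0],q[0,1],.09]),delta([.471,.316,.09]))
E
```

```text
(array([0.4697, 0.3257, 0.1974]), array([ 0.4289,  3.1023, -0.0061]))
((244.1892547607422, 182.9189453125), (30.233257293701172, 30.874439239501953), 26.83199691772461)
[[0.4667 0.3171 0.072 ]
 [0.4703 0.33   0.072 ]] 0.013377133474665546
[  1.9905  -7.8522 107.6234] [ -2.4508  -7.7827 107.6692]
```

The three key estimates agree to about 4 mm, and the radius measures 13.4 mm against 14 mm. I'll go for (0.469, 0.3165) and come down to about 20 mm above the key.

```bash
python3 -m pendant '[{"claw":-1,"xyz":[0,-5,30],"twist":[0,0,0]},{"claw":-1,"xyz":[0,-3,35],"twist":[0,0,0]},{"claw":-1,"xyz":[0,0,25],"twist":[0,0,0]},{"claw":-1,"xyz":[0,0,5],"twist":[0,0,0]},{"claw":-1,"xyz":[0,0,0],"twist":[0,0,0]}]'
python3 - <<'E'
from tool import *
print(delta([.469,.3165,.080]))
E
```

```text
t: 8.55
ee_pos: [0.4694, 0.3082, 0.1017]
eef_rot: [0.441, 3.099, -0.007]
contact_force: [-1.2, -0.7, 0.4]
width: 0.0007
[ 2.92035731  7.88259998 21.59650855]
```

```bash
python3 -m pendant '[{"claw":-1,"xyz":[1,4,7],"twist":[0,0,0]},{"claw":-1,"xyz":[1,3,7],"twist":[0,0,0]},{"claw":-1,"xyz":[0,0,3],"twist":[0,0,0]},{"claw":-1,"xyz":[0,0,0],"twist":[0,0,0]},{"claw":-1,"xyz":[0,0,0],"twist":[0,0,0]}]'
python3 - <<'E'
from tool import *
print(delta([.469,.3165,.080])); snap("scene","s5"); snap("wrist","w5")
a=cv2.imread("pics/s5.png")[160:280,310:430]; b=cv2.imread("pics/w5.png")
cv2.imwrite("pics/c5.png",np.hstack([cv2.resize(a,(400,400)),cv2.resize(b[110:270,174:334],(400,400))]))
E
```

```text
t: 9.05
ee_pos: [0.472, 0.3164, 0.0872]
eef_rot: [0.443, 3.095, -0.001]
contact_force: [0.4, -0.1, 0.1]
width: 0.0003
[ 3.00159244 -0.71577494  7.17282093]
```

View pics/c5.png

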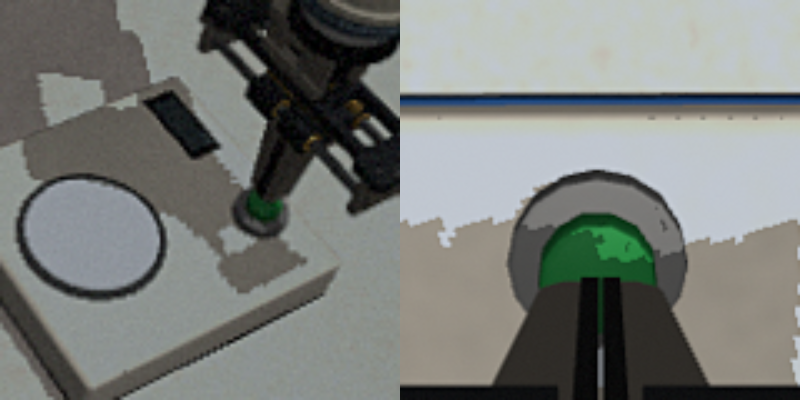

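The fingertips are centred over the green key. I'll press in small steps, watching force and height.

```bash
python3 -m pendant '[{"claw":-1,"xyz":[2,0,4],"twist":[0,0,0]},{"claw":-1,"xyz":[1,0,4],"twist":[0,0,0]},{"claw":-1,"xyz":[0,0,4],"twist":[0,0,0]},{"claw":-1,"xyz":[0,0,2],"twist":[0,0,0]}]'
python3 -m pendant '[{"claw":-1,"xyz":[0,0,2],"twist":[0,0,0]},{"claw":-1,"xyz":[0,0,2],"twist":[0,0,0]}]'
```

```text
t: 9.55
ee_pos: [0.4691, 0.3174, 0.0726]
eef_rot: [0.442, 3.094, -0.001]
contact_force: [-0.1, -0.8, 0.2]
width: 0.0002
t: 9.75
ee_pos: [0.4691, 0.3174, 0.0682]
eef_rot: [0.442, 3.094, -0.001]
contact_force: [-1.2, -0.7, 3.7]
width: 0.0006
```

```bash
python3 -m pendant '[{"claw":-1,"xyz":[0,0,2],"twist":[0,0,0]},{"claw":-1,"xyz":[0,0,1],"twist":[0,0,0]}]'
python3 -m pendant '[{"claw":-1,"xyz":[0,0,1],"twist":[0,0,0]}]'
```

```text
t: 9.95
ee_pos: [0.4693, 0.3175, 0.0661]
eef_rot: [0.443, 3.094, -0.001]
contact_force: [-5.4, -3.5, 21.1]
width: 0.0007
t: 10.05
ee_pos: [0.4693, 0.3175, 0.0662]
eef_rot: [0.443, 3.094, -0.001]
contact_force: [-5.6, -3.8, 16.4]
width: 0.0005
```

The key has bottomed out: TCP z is 0.066 and the force is far above 4 N. Release straight up.

```bash
python3 -m pendant '[{"claw":-1,"xyz":[0,0,-5],"twist":[0,0,0]},{"claw":-1,"xyz":[0,0,-15],"twist":[0,0,0]},{"claw":-1,"xyz":[0,0,-30],"twist":[0,0,0]},{"claw":-1,"xyz":[0,0,-30],"twist":[0,0,0]},{"claw":-1,"xyz":[0,0,-10],"twist":[0,0,0]}]'
python3 - <<'E'
from tool import *
np.set_printoptions(precision=4,suppress=True)
# plate from wrist key fix + yaw, versus the direct average
y=np.radians(-15.8); d=np.array([[np.cos(y),-np.sin(y)],[np.sin(y),np.cos(y)]])@[.130,-.045]
print(np.array([.469,.3165])+d, delta([.582,.238,.14]))
E
```

```text
t: 10.55
ee_pos: [0.4671, 0.3169, 0.1572]
eef_rot: [0.443, 3.097, -0.004]
contact_force: [-0.2, 0.8, 0.3]
width: 0.0004
[0.5818 0.2378] [-132.1903  -43.4892   19.0864]
```

```bash
python3 -m pendant '[{"claw":-1,"xyz":[-32,-11,0],"twist":[0,0,0]},{"claw":-1,"xyz":[-32,-11,0],"twist":[0,0,0]},{"claw":-1,"xyz":[-32,-11,0],"twist":[0,0,0]},{"claw":-1,"xyz":[-32,-10,0],"twist":[0,0,0]},{"claw":-1,"xyz":[0,0,0],"twist":[0,0,0]}]'
python3 - <<'E'
from tool import *
np.set_printoptions(precision=4,suppress=True)
im,p=snap("wrist","w6"); print(delta([.582,.238,.078]))
snap("top","t6"); snap("scene","s6")
a=cv2.imread("pics/s6.png")[160:300,270:430]
cv2.imwrite("pics/c6.png",np.hstack([cv2.resize(a,(400,350)),cv2.resize(im[60:280,130:381,::-1],(400,350))]))
E
```

```text
t: 11.05
ee_pos: [0.5816, 0.2382, 0.1583]
eef_rot: [0.438, 3.095, -0.002]
contact_force: [-0.1, 0.0, -0.1]
width: 0.0006
[-1.2186 -0.326  79.8933]
```

View pics/c6.png

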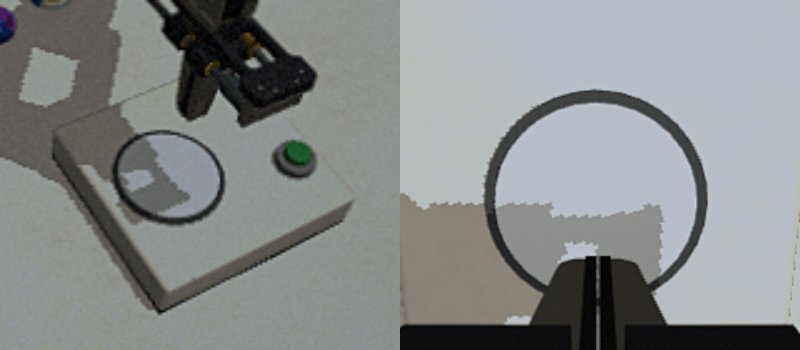

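The key is back up, and the fingers are above the plate's middle. Lowering to about 22 mm over it.

```bash
python3 -m pendant '[{"claw":-1,"xyz":[-1,0,20],"twist":[0,0,0]},{"claw":-1,"xyz":[0,0,25],"twist":[0,0,0]},{"claw":-1,"xyz":[0,0,20],"twist":[0,0,0]},{"claw":-1,"xyz":[0,0,8],"twist":[0,0,0]},{"claw":-1,"xyz":[0,0,0],"twist":[0,0,0]}]'
python3 - <<'E'
from tool import *
print(delta([.582,.238,.078]))
E
```

```text
t: 11.7
ee_pos: [0.5747, 0.2439, 0.0827]
eef_rot: [0.428, 3.101, -0.001]
contact_force: [-0.3, 0.3, 0.1]
width: 0.0004
[-8.55908694 -3.67634465  4.79892599]
```

```bash
python3 -m pendant '[{"claw":-1,"xyz":[-4,-2,2],"twist":[0,0,0]},{"claw":-1,"xyz":[-4,-2,2],"twist":[0,0,0]},{"claw":-1,"xyz":[0,0,0],"twist":[0,0,0]},{"claw":-1,"xyz":[0,0,0],"twist":[0,0,0]},{"claw":-1,"xyz":[0,0,0],"twist":[0,0,0]}]'
python3 - <<'E'
from tool import *
print(delta([.582,.238,.078])); im,p=snap("wrist","w7"); snap("top","t7"); snap("scene","s7")
a=cv2.imread("pics/s7.png")[110:300,170:430]
cv2.imwrite("pics/c7.png",np.hstack([cv2.resize(a,(480,350)),cv2.resize(im[60:280,154:355,::-1],(320,350))]))
E
```

```text
t: 12.2
ee_pos: [0.583, 0.2387, 0.0817]
eef_rot: [0.426, 3.098, 0.002]
contact_force: [-0.1, -0.1, 0.2]
width: 0.0003
[ 0.84925351 -0.97880044  3.70647712]
```

View pics/c7.png

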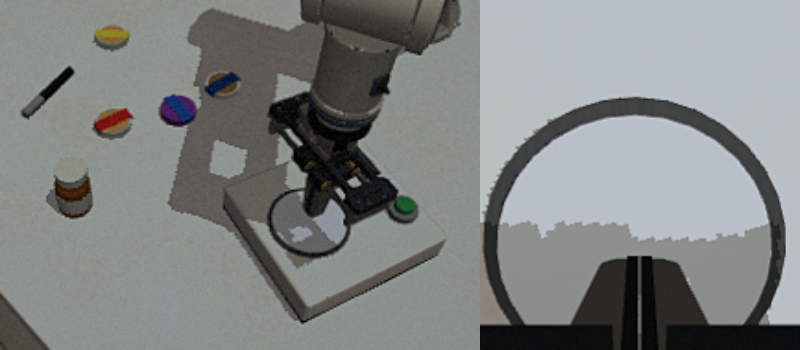

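The tips are 26 mm above the plate's middle, touching nothing, with the key up and the other things in place. "In the same way" may include the three seconds, so I'll hold that long before handing in.

```bash
python3 -m pendant '[{"claw":-1,"xyz":[0,0,0],"twist":[0,0,0]},{"claw":-1,"xyz":[0,0,0],"twist":[0,0,0]},{"claw":-1,"xyz":[0,0,0],"twist":[0,0,0]},{"claw":-1,"xyz":[0,0,0],"twist":[0,0,0]},{"claw":-1,"xyz":[0,0,0],"twist":[0,0,0]}]' | head -2
python3 -m pendant '[{"claw":-1,"xyz":[0,0,0],"twist":[0,0,0]},{"claw":-1,"xyz":[0,0,0],"twist":[0,0,0]},{"claw":-1,"xyz":[0,0,0],"twist":[0,0,0]},{"claw":-1,"xyz":[0,0,0],"twist":[0,0,0]},{"claw":-1,"xyz":[0,0,0],"twist":[0,0,0]}]' | head -2
python3 -m pendant '[{"claw":-1,"xyz":[0,0,0],"twist":[0,0,0]},{"claw":-1,"xyz":[0,0,0],"twist":[0,0,0]},{"claw":-1,"xyz":[0,0,0],"twist":[0,0,0]},{"claw":-1,"xyz":[0,0,0],"twist":[0,0,0]},{"claw":-1,"xyz":[0,0,0],"twist":[0,0,0]}]' | head -2
python3 -m pendant '[{"claw":-1,"xyz":[0,0,0],"twist":[0,0,0]},{"claw":-1,"xyz":[0,0,0],"twist":[0,0,0]},{"claw":-1,"xyz":[0,0,0],"twist":[0,0,0]},{"claw":-1,"xyz":[0,0,0],"twist":[0,0,0]},{"claw":-1,"xyz":[0,0,0],"twist":[0,0,0]}]' | head -2
python3 -m pendant '[{"claw":-1,"xyz":[0,0,0],"twist":[0,0,0]},{"claw":-1,"xyz":[0,0,0],"twist":[0,0,0]},{"claw":-1,"xyz":[0,0,0],"twist":[0,0,0]},{"claw":-1,"xyz":[0,0,0],"twist":[0,0,0]},{"claw":-1,"xyz":[0,0,0],"twist":[0,0,0]}]' | head -2
python3 -m pendant '[{"claw":-1,"xyz":[0,0,0],"twist":[0,0,0]},{"claw":-1,"xyz":[0,0,0],"twist":[0,0,0]},{"claw":-1,"xyz":[0,0,0],"twist":[0,0,0]},{"claw":-1,"xyz":[0,0,0],"twist":[0,0,0]},{"claw":-1,"xyz":[0,0,0],"twist":[0,0,0]}]'
python3 - <<'E'
from cell import finish_job
print(finish_job())
E
```

```text
t: 12.85
ee_pos: [0.5827, 0.2388, 0.0815]
t: 13.35
ee_pos: [0.5826, 0.2388, 0.0815]
t: 13.85
ee_pos: [0.5826, 0.2388, 0.0815]
t: 14.35
ee_pos: [0.5826, 0.2388, 0.0815]
t: 14.85
ee_pos: [0.5826, 0.2388, 0.0815]
t: 15.35
ee_pos: [0.5826, 0.2388, 0.0815]
eef_rot: [0.426, 3.098, 0.002]
contact_force: [-0.2, 0.6, -0.0]
width: 0.0007
the job is handed in; nothing more can be done
None
```

The job is done in the order asked and handed in at 15.4 s; no verdict was reported.

- **Blue dish:** I held the closed fingertips about 22 mm above the middle of the blue-tape lid for 3.6 s. The purple dish was not approached.
- **Key:** I pressed the green key until it bottomed, with the TCP at z = 0.066 m and about 21 N on the tool at the peak. The next picture showed it back up.
- **Plate:** I finished pointing about 25 mm above the middle of the white plate and held there for more than 3 s before handing in.

**Last checks:** contact force was near zero, and the scene picture showed the dishes, pen and jar where they stood at the start, judged by eye. The cameras' position estimates differed by up to about 6 mm, so I used values in between. No check failed.

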